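Lay the cut fuselage parts on their pattern cards

TASK

Check this model aeroplane's cut fuselage parts against the drawings before they are glued: lay each of the four loose plywood parts flat on the pattern card that shows its outline at full size, lined up with that outline (two formers have the same shape but not the same size), and let go of it. Leave the glue bottle and the pin jar standing where they are.

Things in the scene. Friction and masses are not known exactly. Their poses are not given: they have to be found in the camera images.
- firewall: Engine firewall: round plywood disc, 42 mm across, with a 12 mm hole in the middle and four small steel nuts about it, 12 mm thick, flat on the mat at the start, 10 to 25 g. Origin: centre of its underside, z up; it may be laid at any turn.
- large_former: Large fuselage former: plywood ring, 76 x 44 mm with corners of 18 mm radius, window 54 x 22 mm, rim 11 mm wide, 12 mm thick, flat on the mat at the start, 10 to 25 g. Origin: centre of its underside, z up; x along its 76 mm length, y across its 44 mm width (long sides straight for 40 mm). Same after half a turn: may be laid either way round.
- small_former: Small fuselage former: plywood ring like the large one but 56 x 32 mm with corners of 13 mm radius, window 40 x 16 mm, rim 8 mm wide, 12 mm thick, flat on the mat at the start, 10 to 25 g. Origin: centre of its underside, z up; x along its 56 mm length, y across its 32 mm width (long sides straight for 30 mm). Same after half a turn: may be laid either way round.
- servo_tray: Servo tray: rectangular plywood plate, 112 x 38 mm, with two servo openings of 41 x 20 mm side by side along its length and an 11 mm bridge between them, 12 mm thick, flat on the mat at the start, 10 to 25 g. Origin: centre of its underside, z up; x along its 112 mm length, y across its 38 mm width. Same after half a turn: may be laid either way round.
- card_round: Fixed white card, 148 x 105 x 1.5 mm, taped to the green mat, with thin centre lines and, in a bold dark line about its centre, the full-size outline of the round firewall (circle of 42 mm). Origin: centre of the card's underside, below the outline's centre; x along the 148 mm side, z up. Parts lie on its top, 1.5 mm above the origin. The firewall belongs here.
- card_large_oval: Fixed white card, 148 x 105 x 1.5 mm, taped to the green mat, with thin centre lines and, in a bold dark line about its centre, the full-size outline of the large former (76 x 44 mm, rounded), its length along x. Origin: centre of the card's underside, below the outline's centre; x along the 148 mm side, z up. Parts lie on its top, 1.5 mm above the origin. The large former belongs here.
- card_small_oval: Fixed white card, 148 x 105 x 1.5 mm, taped to the green mat, with thin centre lines and, in a bold dark line about its centre, the full-size outline of the small former (56 x 32 mm, rounded), its length along x. Origin: centre of the card's underside, below the outline's centre; x along the 148 mm side, z up. Parts lie on its top, 1.5 mm above the origin. The small former belongs here.
- card_tray: Fixed white card, 148 x 105 x 1.5 mm, taped to the green mat, with thin centre lines and, in a bold dark line about its centre, the full-size outline of the servo tray (112 x 38 mm, with its two openings), its length along x. Origin: centre of the card's underside, below the outline's centre; x along the 148 mm side, z up. Parts lie on its top, 1.5 mm above the origin. The servo tray belongs here.
- glue_bottle: Bystander, to be left standing: loose white glue bottle, 36 mm across and 104 mm high with its orange nozzle, 70 g, standing among the parts and cards. Origin: centre of its underside, z up.
- pin_jar: Bystander, to be left standing: loose glass pin jar with a steel lid, 45 mm across and 58 mm high, 110 g, standing among the parts and cards. Origin: centre of its underside, z up.
There are look-alikes about, which are no part of the job. What is shaped like the firewall but blue or green is not meant.

How it is judged:
By the outcome, as a careful person would: the job done as asked, in the order asked, and still so for the second after the job is handed in, with the robot touching nothing.
It also fails if it takes over 120 s, if anything falls off the work surface, if the arm or the gripper's body presses on something with over 40 N, if the wrist force passes 120 N, or if a joint passes its speed limit or range.

ROBOT

A 7-joint arm with a two-finger parallel gripper is mounted at the origin on the work surface. World frame = base frame: x ahead of the robot, y to its left, z up, the work surface at z = 0. Lengths are in m, angles in rad, forces in N, time in s.
With the tool pointing down it reaches from about 0.35 to 0.9 m from the base axis. Payload 8.1 kg.
Tool frame: the origin (TCP) lies on the centre line of the jaws, within the pads' length; the fingertips stand arm.tips_ahead ahead of it and the grasp point (between the pads) lies 8 mm behind it (arm.tips_ahead is the distance from the TCP to the fingertips, in m); z points along the fingers, y is the direction in which the jaws open and shut (so a half turn about z gives the same grasp; the last joint's range is limited). The gripper opens to 92 mm and grips with 3 to 60 N. Pads are 19 mm wide; open, the fingers measure 130 mm over their backs; the gripper's body (75 mm by 190 mm) begins 47 mm behind the grasp point.
Start: joints at [1.124, 0.434, 0.025, 1.573, -0.012, 1.134, -0.075], TCP at [0.211, -0.588, 0.238] pointing down, gripper open.
Joint ranges: [-2.62, 2.62], [-0.44, 2.09], [-1.27, 1.32], [0.08, 2.57], [-1.32, 4.46], [0.12, 2], [-2.74, 2.74]. Speed limits (rad/s): [2.22, 2.22, 3.01, 3.01, 3.14, 3.14, 3.14].

INTERFACE

Orientations are given as a rotation vector (axis times angle).
In Python, from cell import arm gives the robot as it stands. The module is installed in compiled form; this text tells all that it offers.
- The arm moves only by the tool jog_arm, never from a script. Its argument "moves" is a list of rows, each an object with "twist": the turn, a rotation vector about the tool's x, y, z in units of 10 degrees (1.0 is 10 degrees), a list of three; "xyz": the shift along the tool's x, y, z in units of 60 mm (1.0 is 60 mm), a list of three; "grip": the closure, from -1 (fully open) to 1 (shut). A call has 1 to 5 rows; each row is the pose to reach, as a shift and turn from the pose commanded when the call began, along the tool's axes at that moment; what a row does not reach only later rows make up. A row lasts 1/8 s, in which the tool goes at most 62.5 mm and 10.7 degrees, less where a joint would pass 70% of its speed; a pose out of reach is approached as far as the arm can. A call with a gripper value outside its range is refused whole. The fingers move at their own pace and stop on an object; "force" is the grip in N (left out, the last holds). Time passes only in rows, so rows that repeat a pose let the fingers close. It gives the time, the measured TCP pose, the force and the opening at its end, in the units of the state.
- arm.observe(): the state, without advancing time (a new reading comes with each control period).
- arm.get_image(name): name is "scene" or "top"; returns the picture (420x560x3 uint8, blue, green, red); there is no depth.
- arm.camera_params(name): a dict with "mtx" (3x3 intrinsics, pixels), "k1" (the pictures are not rectified: a ray, as slopes to the right and down, at radius r is drawn at 1 + k1 r^2 times it, then the intrinsics apply), "T" (4x4, takes a point from camera to world coordinates). Camera axes: x right, y down, z forward; pixel columns grow to the right and rows downward; lengths in m; the calibration is good to about 2 mm. A picture is of the moment at which its call begins. camera_params takes no time and is no camera call.
- arm.sign_off(): hands the job in, once; it reports no verdict.
The state is a dict: "clock": time; "joints": joint angles; "dq": joint speeds; "joint_efforts": joint torques, N m; "position": TCP position; "ee_rot": TCP orientation; "force": force on the tool from outside, world axes, zero at the start; "ft_torque": the same for the moment, N m; "width": opening from 0.0 (shut) to 1.0 (fully open).
Only numpy, scipy, OpenCV 4.12 (cv2) and the standard library are available. Lean on these libraries where they do the work, as an engineer would, in place of code of your own. Each camera call takes 0.05 s, during which the arm holds its last target. There are 200 camera calls.

## Working session

There is one attempt and no reset: what is moved stays moved. The work goes in short steps, Python scripts to look and compute and a tool call to move; the robot and the scene stay as the last step left them, time stands still between calls to the robot, and variables do not carry over. Pictures are saved under pics/ and viewed, about 12 in all and at most 16, crops included, and the job is handed in when it is done.

Besides the shell and the picture viewer there is one more tool, called after "Emit:" by a JSON object that holds its "method" and its "body". jog_arm: Moves the arm, as the interface text tells. Its arguments: {"type":"object","properties":{"moves":{"type":"array","items":{"type":"object","properties":{"twist":{"type":"array","items":{"type":"number"}},"xyz":{"type":"array","items":{"type":"number"}},"grip":{"type":"number"}}}},"force":{"type":"number"}},"required":["moves"]}

```bash
mkdir -p pics; ls
python3 - <<'E'
from cell import arm
import cv2
for n in("scene","top"):
    cv2.imwrite(f"pics/{n}0.png",arm.get_image(n)); p=arm.camera_params(n); print(n,p["mtx"].tolist(),p["k1"],p["T"].round(4).tolist())
print(arm.tips_ahead); print(arm.observe())
E
```

```text
pics
scene [[462.45145649915185, 0.0, 280.99368440823815], [0.0, 462.45145649915185, 204.55038268110096], [0.0, 0.0, 1.0]] 0.018740753360013806 [[-0.6328, 0.4381, -0.6385, 1.2678], [0.7743, 0.3614, -0.5194, 0.6112], [0.0032, -0.8231, -0.5679, 0.6919], [0.0, 0.0, 0.0, 1.0]]
top [[407.24005929681874, 0.0, 281.56580202041556], [0.0, 407.24005929681874, 212.61830441382745], [0.0, 0.0, 1.0]] 0.03446518204498183 [[0.0721, -0.9705, 0.23, 0.3042], [-0.9974, -0.0698, 0.0179, -0.0116], [-0.0013, -0.2307, -0.973, 1.0443], [0.0, 0.0, 0.0, 1.0]]
0.011
{'clock': 0.1, 'joints': array([ 1.124434  ,  0.43516944,  0.0249636 ,  1.57399242, -0.01159663,
        1.13399076, -0.07509107]), 'dq': array([ 4.89920839e-04, -2.80114195e-03, -3.05578672e-05, -2.22239512e-04,
       -6.25108941e-04,  1.41575074e-03,  1.19188558e-03]), 'joint_efforts': array([ 2.35010535e-03, -6.69132257e+01,  9.88030359e-01, -3.15146935e+01,
       -6.04706747e-02,  3.74219916e-02,  3.74679973e-05]), 'position': array([ 0.21045465, -0.58803945,  0.23701859]), 'ee_rot': array([-3.09396743e+00, -5.37014890e-01,  5.76633680e-04]), 'force': array([-0.63542186, -0.44084929, -0.37582544]), 'ft_torque': array([ 0.00422804, -0.00683071,  0.0048732 ]), 'width': 0.9974755008934779}
```

View pics/top0.png

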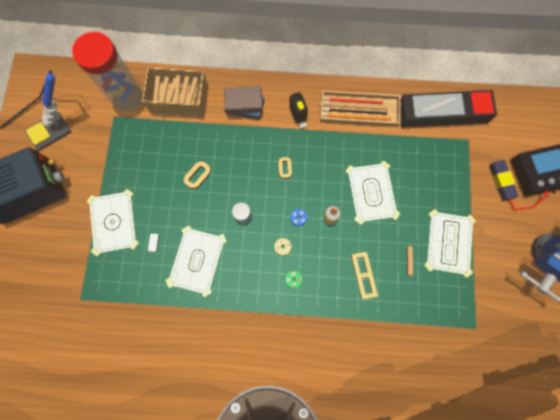

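View pics/scene0.png

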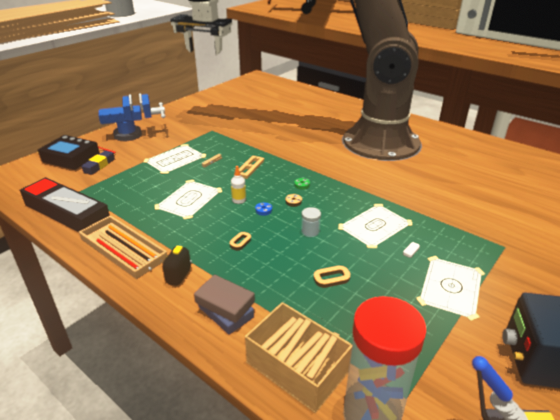

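Top view: the plywood-coloured parts are the large former (197,174), small former (285,168), ring (283,246) and tray (365,275). The blue disc (298,217) and green disc (293,279) are look-alikes. Cards are round (112,222), oval (197,261), oval (373,192) and tray (450,243). The jar is at (241,212) and the bottle at (332,215).

```bash
cat > h.py <<'E'
import cv2, numpy as np
from cell import arm
def plane(name,px,z):
    p=arm.camera_params(name); T=p["T"]
    s=cv2.undistortPoints(np.float64(px).reshape(-1,1,2),p["mtx"],np.float64([p["k1"],0,0,0]))[:,0]
    d=np.c_[s,np.ones(len(s))]@T[:3,:3].T
    return (T[:3,3]+d*((z-T[2,3])/d[:,2])[:,None])[:,:2]
def blobs(mask,amin):
    U=4
    m=cv2.resize(mask,None,fx=U,fy=U,interpolation=cv2.INTER_CUBIC)
    m=(m>127).astype(np.uint8)*255
    cs,_=cv2.findContours(m,cv2.RETR_EXTERNAL,cv2.CHAIN_APPROX_NONE)
    return [(c[:,0]+.5)/U-.5 for c in cs if cv2.contourArea(c)>amin*U*U]
def rect(name,c,z):
    w=plane(name,c,z); (x,y),(a,b),t=cv2.minAreaRect(np.float32(w*1000))
    if a<b: a,b,t=b,a,t+90
    t=(t+90)%180-90
    M=cv2.moments(np.float32(w*1000)); return dict(px=c.mean(0).round(0).tolist(),rect=[round(x,1),round(y,1)],cen=[round(M['m10']/M['m00'],1),round(M['m01']/M['m00'],1)],size=[round(a,1),round(b,1)],deg=round(t,1))
def soft(img,kind):
    h,s,v=[x.astype(int) for x in cv2.split(cv2.cvtColor(img,cv2.COLOR_BGR2HSV))]
    if kind=="wood": m=(h>12)&(h<32)&(s>60)&(v>120)
    if kind=="card": m=(s<70)&(v>150)|((h>12)&(h<36)&(v>170))
    return m.astype(np.uint8)*255
E
python3 - <<'E'
from h import *
I={n:cv2.imread(f"pics/{n}0.png") for n in("top","scene")}
roi={"top":(85,122,478,315),"scene":(130,130,500,330)}
for n in I:
  x0,y0,x1,y1=roi[n]
  for k,z,a in(("wood",.006,60),("card",.0015,900)):
    m=soft(I[n],k); M=np.zeros_like(m); M[y0:y1,x0:x1]=m[y0:y1,x0:x1]
    print(n,k)
    for c in blobs(M,a): print(rect(n,c,z))
    if n=="top": cv2.imwrite(f"pics/m_{k}.png",M)
t=I["top"]
g=lambda x,y,w:cv2.resize(t[y-w:y+w,x-w:x+w],(390,290) if 0 else (300,300),interpolation=cv2.INTER_CUBIC)
a=np.hstack([g(197,261,37),g(373,192,37)]); b=np.hstack([g(290,248,37),g(241,180,60)])
cv2.imwrite("pics/crop1.png",np.vstack([a,b]))
E
```

```text
top wood
{'px': [181.0, 310.0], 'rect': [292.3, 230.9], 'cen': [281.9, 305.8], 'size': [491.8, 35.3], 'deg': -86.3}
{'px': [364.0, 275.0], 'rect': [403.4, -211.0], 'cen': [403.4, -211.1], 'size': [115.5, 42.5], 'deg': 15.4}
{'px': [410.0, 260.0], 'rect': [448.7, -325.5], 'cen': [449.1, -325.4], 'size': [75.7, 14.6], 'deg': -0.0}
{'px': [282.0, 247.0], 'rect': [460.7, -1.3], 'cen': [461.1, -2.1], 'size': [40.8, 40.5], 'deg': 4.1}
{'px': [197.0, 174.0], 'rect': [638.7, 241.5], 'cen': [638.5, 241.4], 'size': [79.9, 49.6], 'deg': -37.7}
{'px': [285.0, 167.0], 'rect': [676.3, 7.4], 'cen': [675.4, 7.9], 'size': [58.9, 34.4], 'deg': 4.2}
{'px': [387.0, 162.0], 'rect': [595.2, -110.5], 'cen': [746.4, -301.7], 'size': [780.0, 509.9], 'deg': 88.1}
{'px': [92.0, 191.0], 'rect': [569.6, 491.5], 'cen': [640.7, 516.2], 'size': [413.2, 74.8], 'deg': 10.1}
top card
{'px': [164.0, 310.0], 'rect': [288.8, 248.8], 'cen': [279.9, 312.0], 'size': [458.6, 30.6], 'deg': -86.3}
{'px': [196.0, 261.0], 'rect': [410.6, 217.0], 'cen': [410.4, 216.8], 'size': [169.7, 124.9], 'deg': -10.1}
{'px': [370.0, 194.0], 
[... 1222 characters left out ...]
-330.0], 'size': [88.1, 31.8], 'deg': -0.6}
{'px': [336.0, 158.0], 'rect': [186.5, -155.1], 'cen': [147.7, 27.6], 'size': [1140.3, 628.5], 'deg': -71.1}
scene card
{'px': [174.0, 298.0], 'rect': [887.1, 16.8], 'cen': [896.1, 15.7], 'size': [219.0, 169.9], 'deg': 53.5}
{'px': [464.0, 292.0], 'rect': [484.6, 455.3], 'cen': [494.7, 466.0], 'size': [256.0, 158.1], 'deg': 18.0}
{'px': [375.0, 225.0], 'rect': [409.5, 213.7], 'cen': [409.9, 213.6], 'size': [167.8, 121.3], 'deg': -10.3}
{'px': [188.0, 199.0], 'rect': [623.8, -232.5], 'cen': [624.5, -231.5], 'size': [168.7, 123.2], 'deg': 12.6}
{'px': [327.0, 160.0], 'rect': [163.0, -157.7], 'cen': [160.8, 4.0], 'size': [1134.4, 661.4], 'deg': -71.0}
```

View pics/crop1.png

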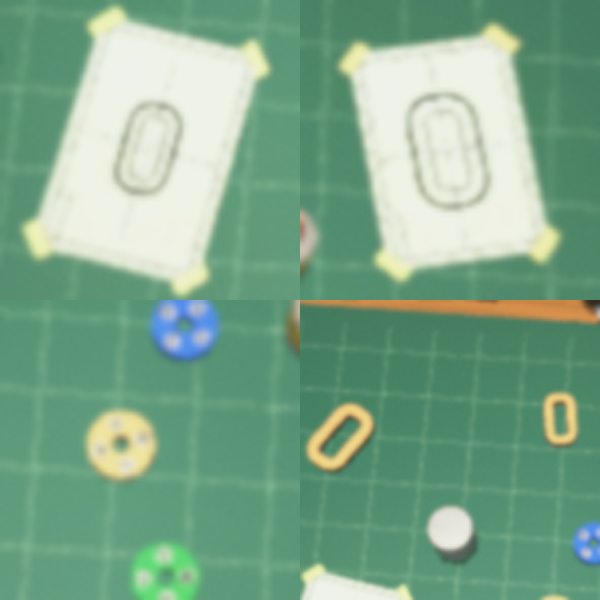

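Confirmed: (197,261) carries the smaller oval and (373,192) the larger. The plywood-coloured disc at (283,246) is the firewall. Next I'll measure the cards and bystanders.

```bash
cat >> h.py <<'E'
def white(img): 
    h,s,v=[x.astype(int) for x in cv2.split(cv2.cvtColor(img,cv2.COLOR_BGR2HSV))]
    return ((s<50)&(v>150)).astype(np.uint8)*255
def go(x,y,z,yaw):
    """shift (60mm units) and turn (10deg) in tool axes to world target; yaw=deg of tool x mod 180"""
    from scipy.spatial.transform import Rotation as R
    o=arm.observe(); M=R.from_rotvec(o["ee_rot"]).as_matrix()
    d=M.T@(np.array([x,y,z])-o["position"])/.06
    yc=np.degrees(np.arctan2(M[1,0],M[0,0])); dy=(yaw-yc+90)%180-90; a=np.radians(yc+dy)
    X=np.array([np.cos(a),np.sin(a),0]);Z=np.array([0,0,-1.]);D=np.c_[X,np.cross(Z,X),Z]
    print("xyz",d.round(3).tolist(),"twist",(np.degrees(R.from_matrix(M.T@D).as_rotvec())/10).round(3).tolist(),"j7",o["joints"][6].round(2),"t",round(o["clock"],2))
E
python3 - <<'E'
from h import *
I={n:cv2.imread(f"pics/{n}0.png") for n in("top","scene")}
roi={"top":(85,122,478,315),"scene":(130,130,500,330)}
for n in I:
  x0,y0,x1,y1=roi[n]
  for k,z,a,m in(("wood",.012,60,soft(I[n],"wood")),("white",.0015,400,white(I[n]))):
    M=np.zeros_like(m); M[y0:y1,x0:x1]=m[y0:y1,x0:x1]
    for c in blobs(M,a):
      r=rect(n,c,z)
      if r["size"][0]<180: print(n,k,r)
print("bottle nozzle",plane("top",[[333,211]],.1),plane("scene",[[237,171]],.1),"jar lid",plane("top",[[241,211]],.058),plane("scene",[[312,214]],.058))
go(.402,-.211,.12,15.4); go(.46,-.002,.12,0)
E
```

```text
top wood {'px': [364.0, 275.0], 'rect': [402.8, -209.8], 'cen': [402.8, -210.0], 'size': [114.8, 42.2], 'deg': 15.4}
top wood {'px': [410.0, 260.0], 'rect': [447.9, -323.6], 'cen': [448.3, -323.6], 'size': [75.3, 14.5], 'deg': -0.0}
top wood {'px': [282.0, 247.0], 'rect': [459.7, -1.3], 'cen': [460.2, -2.1], 'size': [40.5, 40.3], 'deg': 4.1}
top wood {'px': [197.0, 174.0], 'rect': [636.7, 240.0], 'cen': [636.6, 239.9], 'size': [79.5, 49.3], 'deg': -37.7}
top wood {'px': [285.0, 167.0], 'rect': [674.1, 7.3], 'cen': [673.3, 7.8], 'size': [58.6, 34.2], 'deg': 4.2}
top white {'px': [196.0, 261.0], 'rect': [410.8, 216.4], 'cen': [410.3, 216.2], 'size': [154.3, 111.3], 'deg': -10.4}
top white {'px': [450.0, 243.0], 'rect': [503.6, -429.6], 'cen': [503.5, -429.2], 'size': [155.0, 111.9], 'deg': -5.1}
top white {'px': [112.0, 222.0], 'rect': [495.2, 446.0], 'cen': [495.2, 445.4], 'size': [155.1, 111.8], 'deg': 14.4}
top white {'px': [372.0, 192.0], 'rect': [625.1, -227.8], 'cen': [625.0, -227.8], 'size': [154.2, 111.6], 'deg': 12.1}
scene wood {'px': [280.0, 320.0], 'rect': [790.6, 228.8], '
[... 807 characters left out ...]
443.4], 'cen': [495.2, 443.1], 'size': [155.1, 108.7], 'deg': 14.8}
scene white {'px': [375.0, 225.0], 'rect': [410.2, 213.6], 'cen': [410.7, 213.8], 'size': [155.0, 111.0], 'deg': -10.3}
scene white {'px': [188.0, 199.0], 'rect': [624.7, -231.3], 'cen': [624.7, -231.2], 'size': [155.4, 111.9], 'deg': 12.1}
scene white {'px': [174.0, 158.0], 'rect': [503.3, -431.3], 'cen': [503.2, -431.4], 'size': [154.8, 113.9], 'deg': -4.9}
bottle nozzle [[ 0.54014213 -0.11619199]] [[ 0.55772682 -0.1095781 ]] jar lid [[0.53419753 0.10766373]] [[0.53911408 0.11223302]]
xyz [5.124, -4.838, 1.956] twist [-0.008, 0.001, 0.429] j7 -0.08 t 0.1
xyz [7.208, -7.792, 1.96] twist [-0.008, 0.002, 1.969] j7 -0.08 t 0.1
```

Emit:
{"method": "jog_arm", "body": {"moves": [{"xyz": [1.02,-0.97,0.39],"twist": [0,0,0.1],"grip": -1},{"xyz": [2.05,-1.94,0.78],"twist": [0,0,0.2],"grip": -1},{"xyz": [2.8,-2.65,1.06],"twist": [0,0,0.3],"grip": -1},{"xyz": [3.5,-3.3,1.35],"twist": [0,0,0.4],"grip": -1},{"xyz": [4.2,-3.97,1.6],"twist": [0,0,0.43],"grip": -1}], "force": 15}}

```text
clock: 0.72
position: [0.3475, -0.3182, 0.1536]
ee_rot: [3.113, 0.42, 0.0]
force: [1.2, 0.7, -0.4]
width: 0.998
```

Emit:
{"method": "jog_arm", "body": {"moves": [{"xyz": [0.92,-0.87,0.35],"grip": -0.4},{"xyz": [0.92,-0.87,0.35],"grip": -0.4},{"xyz": [0.92,-0.87,0.35],"grip": -0.4}]}}

```text
invalid input at $.moves[0]: expected keys twist, xyz, grip
```

Run:
```python
from h import *
go(.403,-.2105,.12,15.4);o=arm.observe(); print(o["position"],o["width"],o["force"])
cv2.imwrite("pics/s1.png",arm.get_image("scene"))
```

```text
xyz [1.367, -1.486, 0.561] twist [0.001, -0.001, -0.004] j7 -0.71 t 0.72
[ 0.3475115  -0.31817149  0.15363516] 0.9983309177544587 [ 1.2011363   0.70765945 -0.35795239]
```

Emit:
{"method": "jog_arm", "body": {"moves": [{"xyz": [0.92,-0.87,0.35],"twist": [0,0,0],"grip": -0.4},{"xyz": [0.92,-0.87,0.35],"twist": [0,0,0],"grip": -0.4},{"xyz": [0.92,-0.87,0.35],"twist": [0,0,0],"grip": -0.4},{"xyz": [0.92,-0.87,0.35],"twist": [0,0,0],"grip": -0.4}]}}

```text
clock: 1.27
position: [0.3858, -0.2562, 0.1333]
ee_rot: [3.113, 0.419, -0.0]
force: [-0.1, -0.1, 0.1]
width: 0.706
```

Run:
```python
from h import *
go(.403,-.2105,.014,15.4);o=arm.observe(); print(o["position"],o["width"],o["force"])
a=arm.get_image("scene")[100:230,170:350]; b=arm.get_image("top")[200:330,290:470]
cv2.imwrite("pics/s2.png",cv2.resize(np.hstack([a,b]),None,fx=2.2,fy=2.2,interpolation=cv2.INTER_CUBIC))
```

```text
xyz [0.479, -0.66, 1.988] twist [0.003, 0.002, -0.008] j7 -0.88 t 1.27
[ 0.38579651 -0.25621196  0.13330419] 0.7055367483456857 [-0.08098773 -0.12102761  0.05145483]
```

View pics/s2.png

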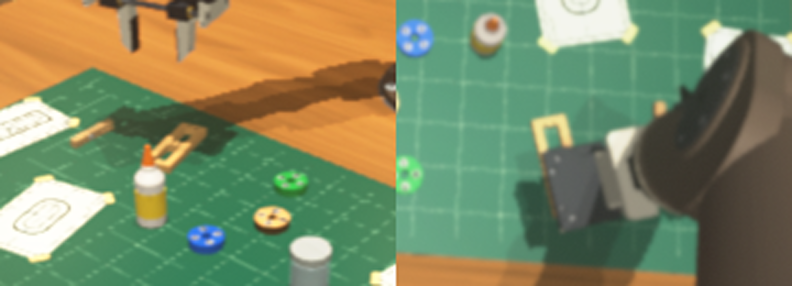

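The scene crop shows the gripper short of the tray and still high. The part of the move it didn't reach in time was dropped, so I'll correct for that and descend.

Emit:
{"method": "jog_arm", "body": {"moves": [{"xyz": [0.48,-0.66,0.5],"twist": [0,0,0],"grip": -0.4},{"xyz": [0.48,-0.66,1.0],"twist": [0,0,0],"grip": -0.4},{"xyz": [0.48,-0.66,1.3],"twist": [0,0,0],"grip": -0.4},{"xyz": [0.48,-0.66,1.3],"twist": [0,0,0],"grip": -0.4}]}}

```text
clock: 1.88
position: [0.4025, -0.2097, 0.0544]
ee_rot: [-3.113, -0.418, 0.003]
force: [0.1, 0.2, 0.3]
width: 0.698
```

Run:
```python
from h import *
go(.403,-.2105,.014,15.4);o=arm.observe(); print(o["position"],o["width"],o["force"])
```

```text
xyz [0.006, 0.015, 0.673] twist [-0.006, 0.012, -0.009] j7 -1.03 t 1.88
[ 0.4025226  -0.20973237  0.0543871 ] 0.698350045565394 [0.05558324 0.16529451 0.25561976]
```

Emit:
{"method": "jog_arm", "body": {"moves": [{"xyz": [0.0,0.0,0.4],"twist": [0,0,0],"grip": -0.4},{"xyz": [0.0,0.0,0.67],"twist": [0,0,0],"grip": -0.4},{"xyz": [0.0,0.0,0.67],"twist": [0,0,0],"grip": 1},{"xyz": [0.0,0.0,0.67],"twist": [0,0,0],"grip": 1},{"xyz": [0.0,0.0,0.67],"twist": [0,0,0],"grip": 1}], "force": 12}}

```text
clock: 2.5
position: [0.4042, -0.2097, 0.0159]
ee_rot: [3.112, 0.42, 0.002]
force: [0.3, 0.4, 0.3]
width: 0.422
```

Emit:
{"method": "jog_arm", "body": {"moves": [{"xyz": [0.0,0.0,0.0],"twist": [0,0,0],"grip": 1},{"xyz": [0.0,0.0,0.0],"twist": [0,0,0],"grip": 1},{"xyz": [0.0,0.0,-0.3],"twist": [0,0,0],"grip": 1},{"xyz": [0.0,0.0,-0.8],"twist": [0,0,0],"grip": 1},{"xyz": [0.0,0.0,-0.8],"twist": [0,0,0],"grip": 1}]}}

```text
clock: 3.12
position: [0.405, -0.2097, 0.0649]
ee_rot: [3.111, 0.42, 0.005]
force: [0.8, -0.4, -0.5]
width: 0.411
```

Run:
```python
from h import *
go(.5035,-.430,.06,-5);o=arm.observe(); print(o["position"],o["width"],o["force"])
```

```text
xyz [0.609, 3.975, 0.093] twist [0.011, -0.021, 2.039] j7 -1.03 t 3.12
[ 0.4049784  -0.20974577  0.06486313] 0.4105046096791961 [ 0.84117775 -0.39164732 -0.4921213 ]
```

Emit:
{"method": "jog_arm", "body": {"moves": [{"xyz": [0.12,0.8,0],"twist": [0,0,0.4],"grip": 1},{"xyz": [0.24,1.6,0],"twist": [0,0,0.8],"grip": 1},{"xyz": [0.37,2.4,0],"twist": [0,0,1.2],"grip": 1},{"xyz": [0.5,3.2,0],"twist": [0,0,1.6],"grip": 1},{"xyz": [0.61,3.98,0],"twist": [0,0,2.04],"grip": 1}]}}

```text
clock: 3.75
position: [0.5026, -0.4309, 0.0621]
ee_rot: [-3.138, 0.141, 0.001]
force: [0.9, 0.4, -0.5]
width: 0.413
```

Run:
```python
from h import *
go(.5045,-.430,.04,-5);o=arm.observe(); print(o["position"],o["width"],o["force"],o["dq"].max())
```

```text
xyz [0.031, -0.018, 0.368] twist [-0.002, 0.004, -0.014] j7 -1.03 t 3.75
[ 0.5025757  -0.43093242  0.06209179] 0.4125580282151919 [ 0.86103059  0.40869713 -0.51756604] 0.46515842671980245
```

Emit:
{"method": "jog_arm", "body": {"moves": [{"xyz": [0.03,0,0.35],"twist": [0,0,0],"grip": 1},{"xyz": [0.03,0,0.35],"twist": [0,0,0],"grip": 1},{"xyz": [0.03,0,0.35],"twist": [0,0,0],"grip": 1}]}}

```text
clock: 4.12
position: [0.5038, -0.4283, 0.0416]
ee_rot: [-3.137, 0.135, 0.002]
force: [-0.0, -0.1, -0.5]
width: 0.411
```

Run:
```python
from h import *
go(.5045,-.430,.0175,-5);o=arm.observe(); print(o["position"],o["width"],o["force"],o["dq"].max())
```

```text
xyz [0.015, 0.029, 0.402] twist [-0.008, 0.006, 0.008] j7 -1.03 t 4.12
[ 0.50379455 -0.42825346  0.04161402] 0.41117891117167044 [-0.0138514  -0.06685569 -0.48430518] 0.0019490516425517425
```

Lower, release slowly, then lift.

Emit:
{"method": "jog_arm", "body": {"moves": [{"xyz": [0.015,0.03,0.2],"twist": [0,0,0],"grip": 1},{"xyz": [0.015,0.03,0.38],"twist": [0,0,0],"grip": 1},{"xyz": [0.015,0.03,0.4],"twist": [0,0,0],"grip": 1},{"xyz": [0.015,0.03,0.4],"twist": [0,0,0],"grip": 1}]}}

```text
clock: 4.62
position: [0.5047, -0.4316, 0.0177]
ee_rot: [-3.138, 0.137, 0.001]
force: [-0.6, 0.4, 0.5]
width: 0.413
```

Emit:
{"method": "jog_arm", "body": {"moves": [{"xyz": [0,0,0],"twist": [0,0,0],"grip": -0.2},{"xyz": [0,0,0],"twist": [0,0,0],"grip": -0.4},{"xyz": [0,0,0],"twist": [0,0,0],"grip": -0.4},{"xyz": [0,0,-0.5],"twist": [0,0,0],"grip": -0.4},{"xyz": [0,0,-1.3],"twist": [0,0,0],"grip": -0.4}]}}

```text
clock: 5.25
position: [0.5038, -0.4309, 0.0952]
ee_rot: [-3.137, 0.137, 0.005]
force: [-0.1, -0.4, 0.4]
width: 0.699
```

Run:
```python
from h import *
go(.460,-.002,.10,15);o=arm.observe(); print(o["position"],o["width"],o["force"],o["dq"].max())
cv2.imwrite("pics/s3.png",cv2.resize(arm.get_image("scene")[110:200,110:250],(784,504),interpolation=cv2.INTER_CUBIC))
```

```text
xyz [-1.351, -7.058, -0.062] twist [-0.014, 0.016, -2.0] j7 -1.03 t 5.25
[ 0.50378961 -0.43093428  0.09520911] 0.6988228804288745 [-0.11666233 -0.42754126  0.36392382] 0.7240788810370362
```

View pics/s3.png

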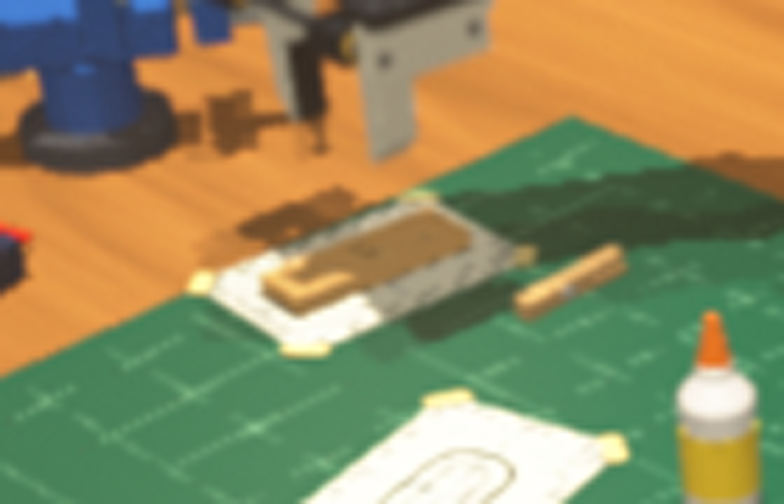

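The tray lies on its card, looking parallel to it. I'll measure it once the arm is clear. Now to the firewall, high enough to pass the bottle.

Emit:
{"method": "jog_arm", "body": {"moves": [{"xyz": [0,-0.2,-0.8],"twist": [0,0,0],"grip": -0.4},{"xyz": [-0.17,-0.9,-1],"twist": [0,0,0.1],"grip": -0.4},{"xyz": [-0.33,-1.7,-1],"twist": [0,0,0.3],"grip": -0.4},{"xyz": [-0.48,-2.5,-1],"twist": [0,0,0.5],"grip": -0.4},{"xyz": [-0.63,-3.3,-1],"twist": [0,0,0.5],"grip": -0.4}]}}

```text
clock: 5.92
position: [0.4843, -0.2297, 0.1562]
ee_rot: [3.129, -0.275, 0.001]
force: [-0.3, 0.0, 1.0]
width: 0.703
```

Emit:
{"method": "jog_arm", "body": {"moves": [{"xyz": [-0.13,-0.8,0],"twist": [0,0,0],"grip": -0.4},{"xyz": [-0.26,-1.6,0],"twist": [0,0,0],"grip": -0.4},{"xyz": [-0.4,-2.4,0],"twist": [0,0,0],"grip": -0.4},{"xyz": [-0.5,-3.1,0],"twist": [0,0,0],"grip": -0.4},{"xyz": [-0.55,-3.6,0],"twist": [0,0,0],"grip": -0.4}]}}

```text
clock: 6.55
position: [0.4895, -0.0105, 0.1562]
ee_rot: [-3.129, 0.271, -0.001]
force: [-0.3, -0.4, -0.3]
width: 0.699
```

Run:
```python
from h import *
go(.460,-.003,.05,-10);o=arm.observe(); print(o["position"],o["width"],o["force"],o["dq"].max())
a=arm.get_image("top"); cv2.imwrite("pics/top2.png",a)
m=soft(a,"wood"); M=np.zeros_like(m); M[205:280,425:478]=m[205:280,425:478]
for c in blobs(M,100): print(rect("top",c,.0135))
cv2.imwrite("pics/top2c.png",cv2.resize(a[195:285,415:485],None,fx=6,fy=6,interpolation=cv2.INTER_CUBIC))
```

```text
xyz [-0.506, -0.038, 1.77] twist [-0.003, -0.004, 0.01] j7 -1.87 t 6.55
[ 0.48946724 -0.01052302  0.15619921] 0.699316187935341 [-0.28235431 -0.4326351  -0.33454295] 0.04270303755166367
{'px': [450.0, 243.0], 'rect': [501.4, -425.5], 'cen': [501.3, -425.8], 'size': [113.5, 41.6], 'deg': -4.9}
{'px': [475.0, 241.0], 'rect': [509.1, -481.2], 'cen': [518.2, -486.7], 'size': [193.6, 24.6], 'deg': -2.2}
```

View pics/top2c.png

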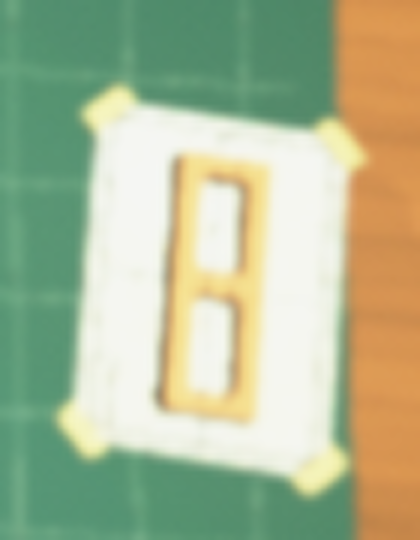

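```bash
cat >> h.py <<'E'
def proj(name,P):
    p=arm.camera_params(name);T=np.linalg.inv(p["T"]);P=np.atleast_2d(P)
    return cv2.projectPoints((P@T[:3,:3].T+T[:3,3]).reshape(-1,1,3),np.zeros(3),np.zeros(3),p["mtx"],np.float64([p["k1"],0,0,0]))[0][:,0]
def prof(name,img,c,deg,z,ax,off,rng=(-75,76)):
    """mean wood saturation along card axis ax (0=x,1=y) over lines at offsets off (mm)"""
    a=np.radians(deg);e=[np.array([np.cos(a),np.sin(a)]),np.array([-np.sin(a),np.cos(a)])]
    S=cv2.cvtColor(img,cv2.COLOR_BGR2HSV); t=np.arange(*rng)
    out=[]
    for o in off:
        w=np.array(c)+t[:,None]*e[ax]+o*e[1-ax]
        q=np.float32(proj(name,np.c_[w,np.full(len(w),z*1000)]/1000))
        out.append([cv2.remap(S[...,k],q[:,:1].copy(),q[:,1:].copy(),cv2.INTER_CUBIC)[:,0] for k in(1,2)])
    return t,np.mean(out,0)
E
python3 - <<'E'
from h import *
top=cv2.imread("pics/top2.png"); sc=arm.get_image("scene"); cv2.imwrite("pics/sc2.png",sc)
for n,i,c,d in(("top",top,(503.5,-429.4),-5),("scene",sc,(503.2,-431.3),-5)):
  for ax,off in((1,range(-34,-20,2)),(1,range(22,36,2)),(0,range(-14,-11)),(0,range(12,15))):
    t,p=prof(n,i,c,d,.0135,ax,[o for o in off],(-30,31) if ax else (-66,67))
    k=slice(None) if ax else np.abs(np.abs(t)-58)<9
    print(n,ax,list(off)[0],"\n S",*[f"{a}:{int(s)}/{int(v)}" for a,s,v in zip(t[k],*p[:,k])][::2])
E
```

```text
top 1 -34 
 S -30:6/246 -28:5/246 -26:5/246 -24:5/246 -22:7/246 -20:11/245 -18:27/245 -16:61/245 -14:92/245 -12:107/243 -10:116/237 -8:109/209 -6:69/199 -4:27/220 -2:11/243 0:6/245 2:6/245 4:7/244 6:7/244 8:9/244 10:17/245 12:46/245 14:80/245 16:102/245 18:112/240 20:118/222 22:94/188 24:50/193 26:20/226 28:11/245 30:7/246
top 1 22 
 S -30:5/246 -28:5/246 -26:5/246 -24:6/246 -22:7/246 -20:11/245 -18:30/245 -16:64/245 -14:94/245 -12:108/244 -10:120/237 -8:112/210 -6:76/191 -4:33/213 -2:14/237 0:5/246 2:5/245 4:6/244 6:7/244 8:7/244 10:15/245 12:43/245 14:80/245 16:99/245 18:111/244 20:118/224 22:90/201 24:37/204 26:15/235 28:5/245 30:4/246
top 0 -14 
 S -66:9/244 -64:8/246 -62:10/243 -60:25/237 -58:54/234 -56:85/238 -54:99/242 -52:101/245 -50:100/245 51:88/245 53:65/245 55:34/245 57:12/245 59:7/245 61:8/244 63:10/241 65:12/240
top 0 12 
 S -66:8/245 -64:7/245 -62:11/242 -60:20/234 -58:60/231 -56:96/236 -54:106/244 -52:100/245 -50:94/245 51:97/245 53:71/245 55:36/244 57:14/245 59:5/246 61:5/246 63:6/244 65:8/243
scene 1 -34 
 S -30:20/249 -28:14/253 -26:12/254 -24:12/255 -22:14/255 -20
[... 324 characters left out ...]
4 -24:5/254 -22:7/255 -20:15/255 -18:33/255 -16:60/255 -14:89/254 -12:116/252 -10:136/241 -8:147/222 -6:150/201 -4:147/181 -2:144/168 0:143/164 2:142/170 4:141/184 6:139/205 8:135/225 10:128/242 12:122/252 14:121/254 16:125/253 18:132/246 20:139/232 22:143/213 24:146/191 26:146/173 28:144/161 30:137/160
scene 0 -14 
 S -66:66/160 -64:53/197 -62:42/232 -60:32/251 -58:33/255 -56:52/255 -54:80/254 -52:98/255 -50:102/255 51:90/255 53:98/253 55:86/248 57:54/248 59:22/251 61:5/255 63:3/255 65:3/255
scene 0 12 
 S -66:77/154 -64:62/180 -62:52/212 -60:49/240 -58:53/254 -56:64/255 -54:80/255 -52:100/255 -50:114/255 51:119/255 53:126/254 55:137/242 57:147/217 59:150/186 61:143/160 63:120/152 65:79/172
```

Run:
```python
from h import *
cards={"tray":((503.5,-429.4),(503.2,-431.3),-5,56,19,list(range(-48,49,4))),"large":((625,-227.8),(624.7,-231.3),12.1,38,22,list(range(-18,19,4))),"small":((410.4,216.3),(410.4,213.7),-10.35,28,16,list(range(-14,15,4))),"round":((495.2,445.6),(495.2,443.2),14.5,21,21,[-3,-1,1,3])}
for k,(ct,cs,d,a,b,off) in cards.items():
  for n,c in(("top",ct),("scene",cs)):
    i=cv2.imread(f"pics/{n}0.png"); res=[]
    for ax,h in((0,a),(1,b)):
      o=off if ax==1 else [v for v in(-6,-4,-2,2,4,6) if abs(v)<b]
      t,p=prof(n,i,c,d,.0015,ax,o,(-74,75)); v=255-p[1]; pk=[]
      for s in(-1,1):
        w=np.abs(t-s*h)<=6; y=v[w]-v[w].min(); y=np.maximum(y-y.max()*.4,0); pk.append((y*t[w]).sum()/y.sum())
      res+= [round(sum(pk)/2,2),round(pk[1]-pk[0],1)]
      e=[np.interp(60,*( (v[t<-40],)*0 or (v[t<-40][::-1],-t[t<-40][::-1])))*-1] if 0 else []
    print(k,n,"dx,lenx,dy,leny",res)
```

```text
tray top dx,lenx,dy,leny [np.float64(0.31), np.float64(111.9), np.float64(0.11), np.float64(37.8)]
tray scene dx,lenx,dy,leny [np.float64(-0.14), np.float64(111.9), np.float64(-1.02), np.float64(35.3)]
large top dx,lenx,dy,leny [np.float64(-0.0), np.float64(75.3), np.float64(0.02), np.float64(43.9)]
large scene dx,lenx,dy,leny [np.float64(-0.78), np.float64(75.1), np.float64(-0.23), np.float64(43.8)]
small top dx,lenx,dy,leny [np.float64(0.15), np.float64(54.8), np.float64(0.11), np.float64(31.7)]
small scene dx,lenx,dy,leny [np.float64(-0.36), np.float64(55.3), np.float64(-0.28), np.float64(31.7)]
round top dx,lenx,dy,leny [np.float64(0.35), np.float64(41.1), np.float64(0.77), np.float64(41.0)]
round scene dx,lenx,dy,leny [np.float64(-0.42), np.float64(41.0), np.float64(-0.15), np.float64(41.3)]
```

The tray sits about 2.6 mm (y) and 2 mm (x) off its outline, so I'll mend it later. Now the firewall.

Emit:
{"method": "jog_arm", "body": {"moves": [{"xyz": [-0.5,-0.04,0.6],"twist": [0,0,0],"grip": -0.4},{"xyz": [-0.5,-0.04,1.3],"twist": [0,0,0],"grip": -0.4},{"xyz": [-0.5,-0.04,1.8],"twist": [0,0,0],"grip": -0.4},{"xyz": [-0.5,-0.04,1.8],"twist": [0,0,0],"grip": -0.4}]}}

```text
clock: 7.15
position: [0.4589, -0.006, 0.0466]
ee_rot: [3.129, -0.275, -0.006]
force: [-0.1, -0.2, 0.1]
width: 0.699
```

Run:
```python
from h import *
go(.460,-.003,.0155,-10);o=arm.observe(); print(o["position"],o["width"],o["force"])
cv2.imwrite("pics/s4.png",cv2.resize(arm.get_image("scene")[130:250,200:360],(800,600),interpolation=cv2.INTER_CUBIC))
```

```text
xyz [0.011, -0.052, 0.518] twist [0.007, 0.021, -0.004] j7 -1.92 t 7.15
[ 0.45892544 -0.00596327  0.04655707] 0.6989050017307817 [-0.10608845 -0.18799727  0.12230257]
```

View pics/s4.png

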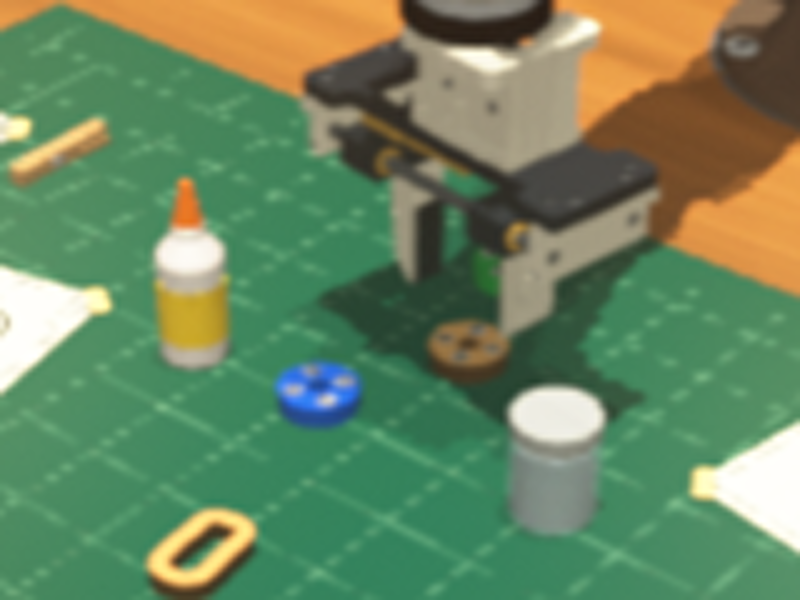

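The gripper straddles the plywood disc and is clear of the green and blue ones and the jar. Descend and grip.

Emit:
{"method": "jog_arm", "body": {"moves": [{"xyz": [0.01,-0.03,0.3],"twist": [0,0,0],"grip": -0.4},{"xyz": [0.01,-0.03,0.52],"twist": [0,0,0],"grip": -0.4},{"xyz": [0.01,-0.03,0.52],"twist": [0,0,0],"grip": -0.4},{"xyz": [0.01,-0.03,0.52],"twist": [0,0,0],"grip": 1},{"xyz": [0.01,-0.03,0.52],"twist": [0,0,0],"grip": 1}]}}

```text
clock: 7.82
position: [0.4617, -0.0035, 0.0173]
ee_rot: [-3.129, 0.274, -0.001]
force: [0.1, 0.9, -0.6]
width: 0.531
```

Emit:
{"method": "jog_arm", "body": {"moves": [{"xyz": [0,0,0],"twist": [0,0,0],"grip": 1},{"xyz": [0,0,0],"twist": [0,0,0],"grip": 1},{"xyz": [0,0,-0.3],"twist": [0,0,0],"grip": 1},{"xyz": [0,0,-1],"twist": [0,0,0],"grip": 1},{"xyz": [0,0,-1.6],"twist": [0,0,0],"grip": 1}]}}

```text
clock: 8.45
position: [0.4611, -0.0035, 0.1139]
ee_rot: [3.13, -0.274, -0.001]
force: [-0.2, 0.0, -0.3]
width: 0.445
```

Run:
```python
from h import *
go(.495,.4445,.1,14.5);o=arm.observe(); print(o["position"],o["width"],o["force"])
```

```text
xyz [-0.74, -7.451, 0.231] twist [-0.0, 0.002, -2.45] j7 -1.9 t 8.45
[ 0.461056   -0.00346024  0.11387801] 0.44507469763075563 [-0.2019573   0.02696859 -0.25695084]
```

Emit:
{"method": "jog_arm", "body": {"moves": [{"xyz": [-0.08,-0.8,0],"twist": [0,0,-0.3],"grip": 1},{"xyz": [-0.16,-1.6,0],"twist": [0,0,-0.6],"grip": 1},{"xyz": [-0.24,-2.4,0],"twist": [0,0,-0.8],"grip": 1},{"xyz": [-0.32,-3.2,0],"twist": [0,0,-1.1],"grip": 1},{"xyz": [-0.4,-4,0],"twist": [0,0,-1.4],"grip": 1}]}}

```text
clock: 9.07
position: [0.4792, 0.2385, 0.1127]
ee_rot: [3.139, 0.112, -0.0]
force: [1.2, -1.0, 0.2]
width: 0.446
```

Run:
```python
from h import *
go(.495,.4445,.06,14.5);o=arm.observe(); print(o["position"],o["width"],o["force"])
```

```text
xyz [0.507, -3.406, 0.878] twist [0.001, 0.0, -1.041] j7 -2.17 t 9.07
[0.47921535 0.2384727  0.11272132] 0.4459464368047416 [ 1.21257445 -1.0321349   0.17629749]
```

Emit:
{"method": "jog_arm", "body": {"moves": [{"xyz": [0.12,-0.8,0.1],"twist": [0,0,-0.25],"grip": 1},{"xyz": [0.25,-1.6,0.3],"twist": [0,0,-0.5],"grip": 1},{"xyz": [0.38,-2.4,0.6],"twist": [0,0,-0.75],"grip": 1},{"xyz": [0.5,-3.2,0.85],"twist": [0,0,-1.04],"grip": 1},{"xyz": [0.51,-3.4,0.88],"twist": [0,0,-1.04],"grip": 1}]}}

```text
clock: 9.7
position: [0.4937, 0.446, 0.0583]
ee_rot: [-3.115, -0.4, 0.003]
force: [-0.7, -0.2, -0.5]
width: 0.455
```

Emit:
{"method": "jog_arm", "body": {"moves": [{"xyz": [0,0,0],"twist": [0,0,0],"grip": 1},{"xyz": [0,0,0],"twist": [0,0,0],"grip": 1}]}}

```text
clock: 9.95
position: [0.4964, 0.4408, 0.0602]
ee_rot: [3.116, 0.39, 0.001]
force: [0.8, -1.0, -0.7]
width: 0.448
```

Run:
```python
from h import *
go(.495,.4445,.0185,14.5);o=arm.observe(); print(o["position"],o["width"],o["force"])
```

```text
xyz [-0.007, -0.066, 0.696] twist [0.007, -0.001, -0.021] j7 -2.28 t 9.95
[0.49635712 0.44078867 0.06023628] 0.44834078582274506 [ 0.7745681  -0.95705965 -0.67372053]
```

Emit:
{"method": "jog_arm", "body": {"moves": [{"xyz": [0,-0.05,0.35],"twist": [0,0,0],"grip": 1},{"xyz": [0,-0.05,0.65],"twist": [0,0,0],"grip": 1},{"xyz": [0,-0.05,0.69],"twist": [0,0,0],"grip": 1},{"xyz": [0,-0.05,0.69],"twist": [0,0,0],"grip": 1}]}}

```text
clock: 10.45
position: [0.4947, 0.4451, 0.018]
ee_rot: [3.116, 0.393, -0.001]
force: [-0.3, 0.5, -0.1]
width: 0.449
```

```bash
cat >> h.py <<'E'
def avg(n=6):
    P=[]
    for _ in range(n): arm.get_image("scene"); P.append(arm.observe()["position"])
    return np.mean(P,0).round(4),np.std(P,0).round(4)
E
python3 - <<'E'
from h import *
print(avg()); print(arm.observe()["force"])
E
```

```text
(array([0.495 , 0.4456, 0.0188]), array([0.0001, 0.0001, 0.0002]))
[-0.84960059  0.06081247  1.0848607 ]
```

Emit:
{"method": "jog_arm", "body": {"moves": [{"xyz": [0,0,0],"twist": [0,0,0],"grip": -0.2},{"xyz": [0,0,0],"twist": [0,0,0],"grip": -0.4},{"xyz": [0,0,0],"twist": [0,0,0],"grip": -0.4},{"xyz": [0,0,-0.5],"twist": [0,0,0],"grip": -0.4},{"xyz": [0,0,-1.3],"twist": [0,0,0],"grip": -0.4}]}}

```text
clock: 11.38
position: [0.494, 0.4446, 0.0957]
ee_rot: [3.115, 0.394, -0.005]
force: [0.3, 0.3, 0.5]
width: 0.698
```

Run:
```python
from h import *
go(.674,.0065,.12,4.5);o=arm.observe(); print(o["position"],o["width"],o["force"])
```

```text
xyz [1.088, 7.819, -0.393] twist [0.013, 0.018, 0.99] j7 -2.27 t 11.38
[0.49400814 0.44456918 0.09570975] 0.6982917654008064 [0.34914935 0.28264022 0.49494629]
```

Emit:
{"method": "jog_arm", "body": {"moves": [{"xyz": [0.1,0.8,-0.3],"twist": [0,0,0.1],"grip": -0.4},{"xyz": [0.22,1.6,-0.4],"twist": [0,0,0.25],"grip": -0.4},{"xyz": [0.33,2.4,-0.4],"twist": [0,0,0.4],"grip": -0.4},{"xyz": [0.45,3.2,-0.4],"twist": [0,0,0.5],"grip": -0.4},{"xyz": [0.55,4,-0.4],"twist": [0,0,0.6],"grip": -0.4}]}}

```text
clock: 12.0
position: [0.5871, 0.2198, 0.1207]
ee_rot: [-3.133, -0.229, -0.001]
force: [0.4, -0.3, -0.1]
width: 0.704
```

Run:
```python
from h import *
go(.674,.0065,.07,4.5);o=arm.observe(); print(o["position"],o["width"],o["force"])
```

```text
xyz [0.916, 3.728, 0.845] twist [-0.0, -0.002, 0.386] j7 -1.98 t 12.0
[0.58710134 0.21981341 0.12070789] 0.7038270131319514 [ 0.40030363 -0.29778956 -0.06914879]
```

Emit:
{"method": "jog_arm", "body": {"moves": [{"xyz": [0.2,0.8,0],"twist": [0,0,0.1],"grip": -0.4},{"xyz": [0.4,1.6,0],"twist": [0,0,0.2],"grip": -0.4},{"xyz": [0.6,2.4,0.2],"twist": [0,0,0.3],"grip": -0.4},{"xyz": [0.8,3.2,0.5],"twist": [0,0,0.4],"grip": -0.4},{"xyz": [0.92,3.73,0.85],"twist": [0,0,0.4],"grip": -0.4}]}}

```text
clock: 12.62
position: [0.6748, 0.0047, 0.0693]
ee_rot: [3.138, 0.116, 0.002]
force: [-0.2, 0.9, 0.2]
width: 0.697
```

Emit:
{"method": "jog_arm", "body": {"moves": [{"xyz": [0,0,0.2],"twist": [0,0,0],"grip": -0.4},{"xyz": [0,0,0.2],"twist": [0,0,0],"grip": -0.4}]}}

```text
clock: 12.88
position: [0.6729, 0.0089, 0.0565]
ee_rot: [-3.138, -0.121, 0.003]
force: [-0.5, 0.6, 0.1]
width: 0.697
```

Run:
```python
from h import *
print(avg(2));go(.674,.0065,.0155,4.5)
a=arm.get_image("top"); cv2.imwrite("pics/top3.png",a)
m=soft(a,"wood"); M=np.zeros_like(m); M[205:240,95:130]=m[205:240,95:130]
for c in blobs(M,60): print(rect("top",c,.0135))
for ax in(0,1):
  t,p=prof("top",a,(495.4,446.1),14.5,.0135,ax,(-9,9),(-30,31)); print(*[f"{a}:{int(s)}" for a,s in zip(t,p[0])][::2])
cv2.imwrite("pics/top3c.png",np.hstack([cv2.resize(x,(390,390),interpolation=cv2.INTER_CUBIC) for x in(a[190:255,80:145],a[130:210,245:325])]))
```

```text
(array([0.6736, 0.0098, 0.0578]), array([0.0002, 0.0001, 0.0003]))
xyz [-0.002, 0.058, 0.71] twist [-0.006, -0.003, 0.001] j7 -1.69 t 12.97
{'px': [110.0, 221.0], 'rect': [492.7, 446.2], 'cen': [493.0, 444.2], 'size': [42.5, 42.4], 'deg': -80.6}
-30:4 -28:7 -26:13 -24:24 -22:51 -20:86 -18:101 -16:95 -14:89 -12:85 -10:86 -8:88 -6:92 -4:97 -2:100 0:100 2:93 4:79 6:69 8:67 10:65 12:70 14:73 16:64 18:38 20:14 22:4 24:3 26:3 28:3 30:3
-30:4 -28:6 -26:11 -24:21 -22:28 -20:57 -18:94 -16:110 -14:103 -12:92 -10:83 -8:74 -6:68 -4:69 -2:72 0:80 2:89 4:94 6:88 8:77 10:69 12:67 14:69 16:70 18:63 20:43 22:21 24:8 26:4 28:4 30:4
```

View pics/top3c.png

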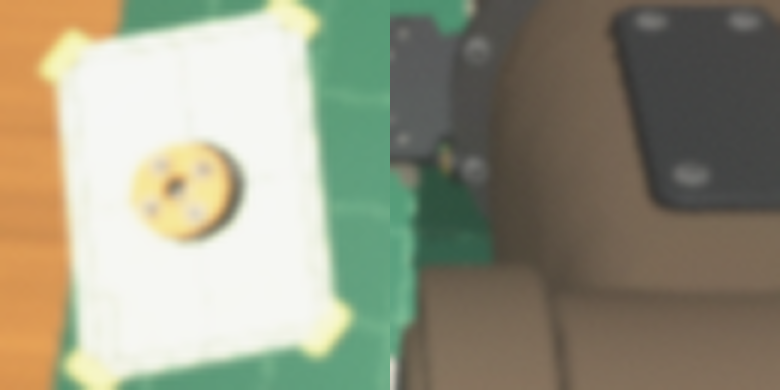

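The firewall lies inside its outline, about 1–2 mm off centre. Now to grip the small former.

Emit:
{"method": "jog_arm", "body": {"moves": [{"xyz": [0,0.05,0.4],"twist": [0,0,0],"grip": -0.4},{"xyz": [0,0.05,0.7],"twist": [0,0,0],"grip": -0.4},{"xyz": [0,0.05,0.7],"twist": [0,0,0],"grip": -0.4},{"xyz": [0,0.05,0.7],"twist": [0,0,0],"grip": 1},{"xyz": [0,0.05,0.7],"twist": [0,0,0],"grip": 1}]}}

```text
clock: 13.65
position: [0.6747, 0.0052, 0.0165]
ee_rot: [-3.139, -0.121, -0.002]
force: [-0.8, 0.3, -0.7]
width: 0.532
```

Emit:
{"method": "jog_arm", "body": {"moves": [{"xyz": [0,0,0],"twist": [0,0,0],"grip": 1},{"xyz": [0,0,0],"twist": [0,0,0],"grip": 1},{"xyz": [0,0,-0.3],"twist": [0,0,0],"grip": 1},{"xyz": [0,0,-1],"twist": [0,0,0],"grip": 1},{"xyz": [0,0,-1.6],"twist": [0,0,0],"grip": 1}]}}

```text
clock: 14.28
position: [0.6744, 0.005, 0.1142]
ee_rot: [-3.139, -0.12, -0.002]
force: [0.3, 0.6, -0.5]
width: 0.351
```

Run:
```python
from h import *
go(.4105,.2155,.11,-10.35);o=arm.observe(); print(o["position"],o["width"],o["force"])
```

```text
xyz [-4.118, -3.835, 0.065] twist [-0.001, -0.008, 1.474] j7 -1.67 t 14.28
[0.67444312 0.00498707 0.11420002] 0.35058751160788304 [ 0.33827726  0.58525976 -0.51460068]
```

Emit:
{"method": "jog_arm", "body": {"moves": [{"xyz": [-0.6,-0.55,0],"twist": [0,0,0.2],"grip": 1},{"xyz": [-1.2,-1.1,0],"twist": [0,0,0.4],"grip": 1},{"xyz": [-1.8,-1.65,0],"twist": [0,0,0.6],"grip": 1},{"xyz": [-2.4,-2.2,0],"twist": [0,0,0.85],"grip": 1},{"xyz": [-3,-2.8,0],"twist": [0,0,1.1],"grip": 1}]}}

```text
clock: 14.9
position: [0.4809, 0.1596, 0.1129]
ee_rot: [-3.135, 0.184, -0.003]
force: [0.6, 0.5, 0.6]
width: 0.348
```

Run:
```python
from h import *
go(.4105,.2155,.06,-10.35)
```

```text
xyz [-1.276, -0.787, 0.88] twist [-0.005, -0.009, 0.364] j7 -2.2 t 14.9
```

Emit:
{"method": "jog_arm", "body": {"moves": [{"xyz": [-0.6,-0.38,0.2],"twist": [0,0,0.2],"grip": 1},{"xyz": [-1.2,-0.75,0.5],"twist": [0,0,0.36],"grip": 1},{"xyz": [-1.28,-0.79,0.88],"twist": [0,0,0.36],"grip": 1},{"xyz": [-1.28,-0.79,0.88],"twist": [0,0,0.36],"grip": 1},{"xyz": [-1.28,-0.79,0.88],"twist": [0,0,0.36],"grip": 1}]}}

```text
clock: 15.52
position: [0.412, 0.2146, 0.0598]
ee_rot: [-3.128, 0.281, -0.002]
force: [0.6, -0.1, 0.6]
width: 0.346
```

Run:
```python
from h import *
print(avg(3));go(.4105,.2155,.0178,-10.35)
```

```text
(array([0.4121, 0.2145, 0.0598]), array([0.0001, 0.    , 0.0001]))
xyz [-0.029, -0.012, 0.698] twist [-0.006, -0.008, 0.006] j7 -2.46 t 15.68
```

Emit:
{"method": "jog_arm", "body": {"moves": [{"xyz": [-0.03,-0.01,0.35],"twist": [0,0,0],"grip": 1},{"xyz": [-0.03,-0.01,0.65],"twist": [0,0,0],"grip": 1},{"xyz": [-0.03,-0.01,0.7],"twist": [0,0,0],"grip": 1},{"xyz": [-0.03,-0.01,0.7],"twist": [0,0,0],"grip": 1}]}}

```text
clock: 16.18
position: [0.4097, 0.2154, 0.0172]
ee_rot: [-3.129, 0.281, -0.001]
force: [-0.6, -0.2, 0.2]
width: 0.348
```

Run:
```python
from h import *
print(avg(3));go(.4105,.2155,.0178,-10.35);print(arm.observe()["force"])
```

```text
(array([0.4097, 0.2155, 0.0173]), array([0., 0., 0.]))
xyz [0.014, -0.002, -0.009] twist [-0.003, -0.004, 0.012] j7 -2.48 t 16.32
[0.00135986 0.70975281 0.71908452]
```

Emit:
{"method": "jog_arm", "body": {"moves": [{"xyz": [0,0,0],"twist": [0,0,0],"grip": -0.1},{"xyz": [0,0,0],"twist": [0,0,0],"grip": -0.4},{"xyz": [0,0,0],"twist": [0,0,0],"grip": -0.4},{"xyz": [0,0,-0.5],"twist": [0,0,0],"grip": -0.4},{"xyz": [0,0,-1.3],"twist": [0,0,0],"grip": -0.4}]}}

```text
clock: 16.95
position: [0.4082, 0.2149, 0.0946]
ee_rot: [3.127, -0.279, -0.004]
force: [0.4, 1.3, -0.0]
width: 0.697
```

Run:
```python
from h import *
go(.637,.239,.12,-37.5); print(arm.observe()["width"])
```

```text
xyz [3.682, -1.068, -0.435] twist [0.016, 0.012, 2.731] j7 -2.44 t 16.95
0.697207213821205
```

Emit:
{"method": "jog_arm", "body": {"moves": [{"xyz": [0.7,-0.2,-0.4],"twist": [0,0,-1],"grip": -0.4},{"xyz": [1.4,-0.4,-0.43],"twist": [0,0,-2],"grip": -0.4},{"xyz": [2.1,-0.6,-0.43],"twist": [0,0,-3],"grip": -0.4},{"xyz": [2.8,-0.8,-0.43],"twist": [0,0,-4],"grip": -0.4},{"xyz": [3.5,-1,-0.43],"twist": [0,0,-5],"grip": -0.4}]}}

```text
clock: 17.58
position: [0.6278, 0.2373, 0.1204]
ee_rot: [-2.951, -1.077, 0.001]
force: [-0.0, 0.0, 0.3]
width: 0.7
```

Emit:
{"method": "jog_arm", "body": {"moves": [{"xyz": [0,0,0],"twist": [0,0,-1],"grip": -0.4},{"xyz": [0,0,0],"twist": [0,0,-2],"grip": -0.4},{"xyz": [0,0,0],"twist": [0,0,-3],"grip": -0.4},{"xyz": [0,0,0],"twist": [0,0,-4],"grip": -0.4},{"xyz": [0,0,0],"twist": [0,0,-5],"grip": -0.4}]}}

```text
clock: 18.2
position: [0.6263, 0.2371, 0.1202]
ee_rot: [-2.219, -2.224, 0.001]
force: [0.6, -0.5, 0.2]
width: 0.702
```

Run:
```python
from h import *
print(arm.observe()["position"]);go(.637,.239,.07,-37.5)
```

```text
[0.62632305 0.23714257 0.12023322]
xyz [0.031, 0.178, 0.837] twist [-0.004, 0.001, -5.238] j7 -0.76 t 18.2
```

Emit:
{"method": "jog_arm", "body": {"moves": [{"xyz": [0.03,0.18,0.1],"twist": [0,0,-1.05],"grip": -0.4},{"xyz": [0.03,0.18,0.2],"twist": [0,0,-2.1],"grip": -0.4},{"xyz": [0.03,0.18,0.4],"twist": [0,0,-3.15],"grip": -0.4},{"xyz": [0.03,0.18,0.6],"twist": [0,0,-4.2],"grip": -0.4},{"xyz": [0.03,0.18,0.84],"twist": [0,0,-5.24],"grip": -0.4}]}}

```text
clock: 18.82
position: [0.6374, 0.2389, 0.0697]
ee_rot: [1.009, 2.975, -0.0]
force: [-0.2, 0.1, -0.5]
width: 0.7
```

Run:
```python
from h import *
print(avg(3));go(.637,.239,.0165,-37.5)
s=arm.get_image("scene");cv2.imwrite("pics/s5.png",cv2.resize(s[200:320,260:420],(800,600),interpolation=cv2.INTER_CUBIC))
```

```text
(array([0.6365, 0.2381, 0.0681]), array([0.0002, 0.0003, 0.0008]))
xyz [0.001, 0.011, 0.876] twist [-0.01, -0.008, -0.049] j7 0.01 t 18.98
```

View pics/s5.png

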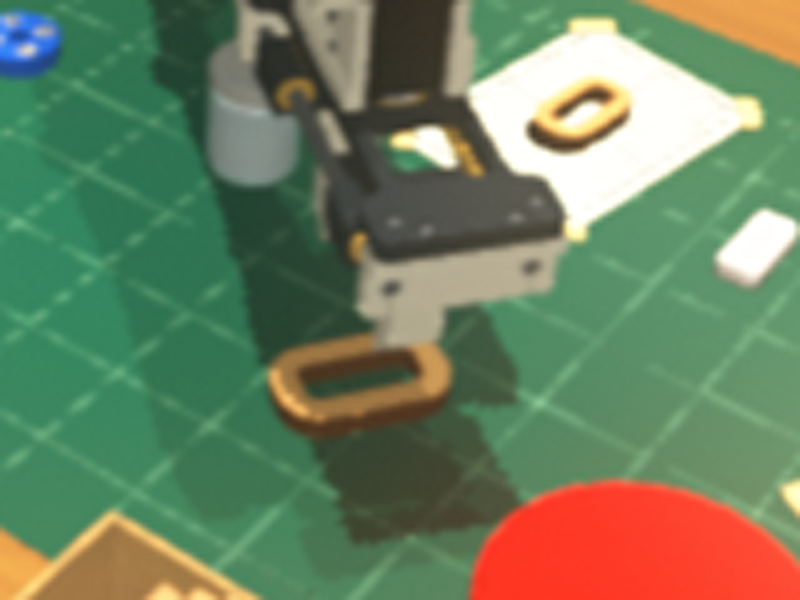

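The gripper is above the large former, and the small former is on its card. Descend and grip.

Emit:
{"method": "jog_arm", "body": {"moves": [{"xyz": [0,0,0.4],"twist": [0,0,0],"grip": -0.4},{"xyz": [0,0,0.8],"twist": [0,0,0],"grip": -0.4},{"xyz": [0,0,0.87],"twist": [0,0,0],"grip": -0.4},{"xyz": [0,0,0.87],"twist": [0,0,0],"grip": 1},{"xyz": [0,0,0.87],"twist": [0,0,0],"grip": 1}]}}

```text
clock: 19.65
position: [0.6377, 0.2396, 0.0186]
ee_rot: [1.018, 2.971, 0.001]
force: [0.2, -0.2, 0.5]
width: 0.531
```

Emit:
{"method": "jog_arm", "body": {"moves": [{"xyz": [0,0,0],"twist": [0,0,0],"grip": 1},{"xyz": [0,0,0],"twist": [0,0,0],"grip": 1},{"xyz": [0,0,-0.3],"twist": [0,0,0],"grip": 1},{"xyz": [0,0,-1.2],"twist": [0,0,0],"grip": 1},{"xyz": [0,0,-2.2],"twist": [0,0,0],"grip": 1}]}}

```text
clock: 20.27
position: [0.6368, 0.2389, 0.1519]
ee_rot: [-1.017, -2.971, 0.001]
force: [1.2, 1.2, -0.7]
width: 0.477
```

Run:
```python
from h import *
o=arm.observe(); print(o["position"],o["width"]);go(.625,-.2295,.15,12.1)
```

```text
[0.63683742 0.23890127 0.15194402] 0.47712804280093396
xyz [-4.628, -6.29, 0.034] twist [-0.002, -0.006, -4.989] j7 0.06 t 20.27
```

Emit:
{"method": "jog_arm", "body": {"moves": [{"xyz": [-0.55,-0.75,0],"twist": [0,0,-0.6],"grip": 1},{"xyz": [-1.1,-1.5,0],"twist": [0,0,-1.2],"grip": 1},{"xyz": [-1.65,-2.25,0],"twist": [0,0,-1.8],"grip": 1},{"xyz": [-2.2,-3,0],"twist": [0,0,-2.4],"grip": 1},{"xyz": [-2.75,-3.75,0],"twist": [0,0,-3],"grip": 1}]}}

```text
clock: 20.9
position: [0.6297, -0.0417, 0.1514]
ee_rot: [0.208, 3.133, -0.001]
force: [1.2, -0.4, -0.8]
width: 0.479
```

Run:
```python
from h import *
go(.625,-.2295,.1,12.1)
```

```text
xyz [-0.336, -3.113, 0.858] twist [-0.003, 0.007, -1.971] j7 0.91 t 20.9
```

Emit:
{"method": "jog_arm", "body": {"moves": [{"xyz": [-0.08,-0.75,0],"twist": [0,0,-0.5],"grip": 1},{"xyz": [-0.16,-1.5,0],"twist": [0,0,-1],"grip": 1},{"xyz": [-0.24,-2.25,0],"twist": [0,0,-1.5],"grip": 1},{"xyz": [-0.34,-3,0],"twist": [0,0,-1.97],"grip": 1},{"xyz": [-0.34,-3.11,0.5],"twist": [0,0,-1.97],"grip": 1}]}}

```text
clock: 21.52
position: [0.6256, -0.2328, 0.1223]
ee_rot: [-0.316, 3.122, -0.005]
force: [-0.4, -0.4, -0.1]
width: 0.48
```

Emit:
{"method": "jog_arm", "body": {"moves": [{"xyz": [0,0,0.5],"twist": [0,0,0],"grip": 1},{"xyz": [0,0,1],"twist": [0,0,0],"grip": 1},{"xyz": [0,0,1],"twist": [0,0,0],"grip": 1},{"xyz": [0,0,1],"twist": [0,0,0],"grip": 1}]}}

```text
clock: 22.02
position: [0.6255, -0.2274, 0.0618]
ee_rot: [-0.325, 3.123, -0.001]
force: [0.2, 0.2, 0.5]
width: 0.479
```

Run:
```python
from h import *
print(avg(3));go(.625,-.2295,.0195,12.1)
```

```text
(array([ 0.6256, -0.2274,  0.0619]), array([0.0001, 0.    , 0.0001]))
xyz [0.017, -0.031, 0.704] twist [-0.006, 0.011, -0.021] j7 1.45 t 22.18
```

Emit:
{"method": "jog_arm", "body": {"moves": [{"xyz": [0.015,-0.03,0.35],"twist": [0,0,0],"grip": 1},{"xyz": [0.015,-0.03,0.65],"twist": [0,0,0],"grip": 1},{"xyz": [0.015,-0.03,0.7],"twist": [0,0,0],"grip": 1},{"xyz": [0.015,-0.03,0.7],"twist": [0,0,0],"grip": 1}]}}

```text
clock: 22.68
position: [0.6236, -0.2294, 0.0169]
ee_rot: [0.325, -3.123, -0.001]
force: [0.5, 0.9, -0.6]
width: 0.476
```

Run:
```python
from h import *
print(avg(3));print(arm.observe()["force"])
```

```text
(array([ 0.6238, -0.2292,  0.0172]), array([0.0001, 0.    , 0.0001]))
[ 0.17446977  0.688109   -0.22094777]
```

Emit:
{"method": "jog_arm", "body": {"moves": [{"xyz": [0,0,0],"twist": [0,0,0],"grip": -0.2},{"xyz": [0,0,0],"twist": [0,0,0],"grip": -0.4},{"xyz": [0,0,0],"twist": [0,0,0],"grip": -0.4},{"xyz": [0,0,-0.5],"twist": [0,0,0],"grip": -0.4},{"xyz": [0,0,-1.5],"twist": [0,0,0],"grip": -0.4}]}}

```text
clock: 23.45
position: [0.6224, -0.2296, 0.1065]
ee_rot: [0.325, -3.12, -0.003]
force: [0.9, -0.5, -0.1]
width: 0.7
```

Emit:
{"method": "jog_arm", "body": {"moves": [{"xyz": [0,0,-1],"twist": [0,0,0],"grip": -0.4},{"xyz": [0.9,0,-1],"twist": [0,0,0],"grip": -0.4},{"xyz": [1.8,0,-1],"twist": [0,0,0],"grip": -0.4},{"xyz": [2.6,0,-1],"twist": [0,0,0],"grip": -0.4},{"xyz": [3.2,0,-1],"twist": [0,0,0],"grip": -0.4}]}}

```text
clock: 24.08
position: [0.434, -0.2695, 0.1679]
ee_rot: [0.324, -3.124, 0.001]
force: [1.7, -0.5, 0.7]
width: 0.697
```

Run:
```python
from h import *
print(arm.observe()["position"])
t=arm.get_image("top");s=arm.get_image("scene");cv2.imwrite("pics/top4.png",t);cv2.imwrite("pics/sc4.png",s)
cv2.imwrite("pics/v4.png",cv2.resize(t[120:320,80:480],(800,400),interpolation=cv2.INTER_CUBIC))
C={"tray":((503.8,-429.3),(503,-432.3),-5,56,19),"large":((625,-227.8),(623.9,-231.6),12.1,38,22),"small":((410.6,216.4),(410,213.5),-10.35,28,16),"round":((495.2,446.4),(494.8,443),14.5,21,21)}
for k,(ct,cs,d,a,b) in C.items():
  for n,c,i in(("top",ct,t),("scene",cs,s)):
    for ax,h in((0,a),(1,b)):
      off=(-9,-8,8,9) if k=="round" else ((-b/4,0,b/4) if ax==0 else (-a/6,0,a/6)) if k!="tray" else ((-14,14) if ax==0 else (-28,28))
      hh=h if k!="round" else 19
      _,p=prof(n,i,c,d,.0135,ax,off,(-h-14,h+15)); x=np.arange(-h-14,h+15); S=p[0]
      out=[]
      for sg in(-1,1):
        y=S if sg>0 else S[::-1]; x2=x
        pk=y[(x2>hh-10)&(x2<hh+3)].max(); j=[q for q in range(len(x2)-1,0,-1) if y[q]<pk/2<=y[q-1] and x2[q]<hh+9]
        if j: q=j[0]; e=x2[q-1]+(y[q-1]-pk/2)/(y[q-1]-y[q]); out.append(round(sg*(e-hh),1))
        else: out.append(None)
      print(k,n,"xy"[ax],"edge offs -/+ :",out)
```

```text
[ 0.43403589 -0.26951766  0.16787886]
tray top x edge offs -/+ : [np.float64(122.2), None]
tray top y edge offs -/+ : [None, None]
tray scene x edge offs -/+ : [np.float64(-1.2), np.float64(-118.0)]
tray scene y edge offs -/+ : [np.float64(4.4), None]
large top x edge offs -/+ : [np.float64(-2.0), np.float64(-1.4)]
large top y edge offs -/+ : [np.float64(2.6), np.float64(4.9)]
large scene x edge offs -/+ : [np.float64(3.7), None]
large scene y edge offs -/+ : [np.float64(4.7), np.float64(-20.8)]
small top x edge offs -/+ : [np.float64(-1.9), np.float64(-0.9)]
small top y edge offs -/+ : [np.float64(-1.6), np.float64(-0.1)]
small scene x edge offs -/+ : [np.float64(1.8), None]
small scene y edge offs -/+ : [np.float64(3.7), np.float64(-15.6)]
round top x edge offs -/+ : [np.float64(-3.3), np.float64(-0.5)]
round top y edge offs -/+ : [np.float64(-1.6), np.float64(2.2)]
round scene x edge offs -/+ : [np.float64(1.3), np.float64(-13.1)]
round scene y edge offs -/+ : [np.float64(0.4), np.float64(3.5)]
```

View pics/v4.png

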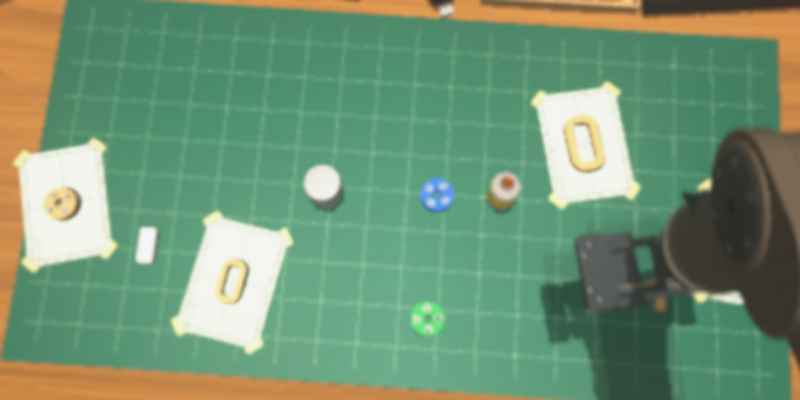

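The top view shows all four parts on the right cards, with the bottle (504,190 in the crop) and jar (322,186) still standing. The tray and large former sit about 2 mm toward +y, so I'll regrip each and shift it, tray first.

Run:
```python
from h import *
print(avg(2));go(.504,-.4316,.06,-5)
```

```text
(array([ 0.4353, -0.2698,  0.1681]), array([0.0008, 0.0003, 0.0001]))
xyz [-0.554, -2.875, 1.807] twist [-0.005, 0.002, 1.682] j7 1.65 t 24.27
```

Emit:
{"method": "jog_arm", "body": {"moves": [{"xyz": [-0.15,-0.75,0.3],"twist": [0,0,0.4],"grip": -0.4},{"xyz": [-0.3,-1.5,0.7],"twist": [0,0,0.8],"grip": -0.4},{"xyz": [-0.43,-2.2,1.1],"twist": [0,0,1.3],"grip": -0.4},{"xyz": [-0.55,-2.88,1.5],"twist": [0,0,1.68],"grip": -0.4},{"xyz": [-0.55,-2.88,1.8],"twist": [0,0,1.68],"grip": -0.4}]}}

```text
clock: 24.9
position: [0.5057, -0.4336, 0.058]
ee_rot: [0.14, 3.138, -0.001]
force: [-0.3, 0.6, -0.8]
width: 0.698
```

Emit:
{"method": "jog_arm", "body": {"moves": [{"xyz": [0,0,0],"twist": [0,0,0],"grip": -0.4},{"xyz": [0,0,0],"twist": [0,0,0],"grip": -0.4}]}}

```text
clock: 25.15
position: [0.5052, -0.4297, 0.0609]
ee_rot: [0.131, 3.138, 0.0]
force: [-0.3, 0.3, 0.4]
width: 0.701
```

Run:
```python
from h import *
print(avg(2));go(.504,-.4316,.018,-5)
```

```text
(array([ 0.505 , -0.4303,  0.0613]), array([0.0001, 0.0002, 0.    ]))
xyz [0.015, -0.018, 0.722] twist [-0.004, 0.008, 0.018] j7 1.54 t 25.25
```

Emit:
{"method": "jog_arm", "body": {"moves": [{"xyz": [0,-0.02,0.4],"twist": [0,0,0],"grip": -0.4},{"xyz": [0,-0.02,0.7],"twist": [0,0,0],"grip": -0.4},{"xyz": [0,-0.02,0.7],"twist": [0,0,0],"grip": -0.4},{"xyz": [0,-0.02,0.7],"twist": [0,0,0],"grip": 1},{"xyz": [0,-0.02,0.7],"twist": [0,0,0],"grip": 1}]}}

```text
clock: 25.88
position: [0.5045, -0.4326, 0.0186]
ee_rot: [0.134, 3.138, -0.001]
force: [-0.2, 0.1, 0.6]
width: 0.531
```

Emit:
{"method": "jog_arm", "body": {"moves": [{"xyz": [0,0,0],"twist": [0,0,0],"grip": 1},{"xyz": [0,0,0],"twist": [0,0,0],"grip": 1},{"xyz": [0,0,-0.1],"twist": [0,0,0],"grip": 1},{"xyz": [0,0,-0.1],"twist": [0,0,0],"grip": 1}]}}

```text
clock: 26.38
position: [0.5044, -0.4326, 0.0246]
ee_rot: [0.135, 3.138, -0.001]
force: [-0.3, -0.2, -0.2]
width: 0.411
```

Run:
```python
from h import *
p,_=avg(2);print(p,arm.observe()["width"]);go(p[0]+.0015,p[1]-.002,p[2],-5)
```

```text
[ 0.5041 -0.4325  0.0242] 0.409057208853676
xyz [-0.029, -0.031, -0.001] twist [-0.001, 0.001, 0.009] j7 1.51 t 26.48
```

Emit:
{"method": "jog_arm", "body": {"moves": [{"xyz": [-0.027,-0.016,0],"twist": [0,0,0],"grip": 1},{"xyz": [-0.027,-0.016,0.06],"twist": [0,0,0],"grip": 1},{"xyz": [-0.027,-0.016,0.09],"twist": [0,0,0],"grip": 1},{"xyz": [-0.027,-0.016,0.09],"twist": [0,0,0],"grip": 1}]}}

```text
clock: 26.98
position: [0.5055, -0.4335, 0.0185]
ee_rot: [-0.134, -3.138, -0.0]
force: [-0.9, 0.5, 1.4]
width: 0.413
```

Run:
```python
from h import *
print(avg(2))
```

```text
(array([ 0.5055, -0.4335,  0.0185]), array([0., 0., 0.]))
```

Emit:
{"method": "jog_arm", "body": {"moves": [{"xyz": [0,0,0],"twist": [0,0,0],"grip": -0.2},{"xyz": [0,0,0],"twist": [0,0,0],"grip": -0.4},{"xyz": [0,0,0],"twist": [0,0,0],"grip": -0.4},{"xyz": [0,0,-0.5],"twist": [0,0,0],"grip": -0.4},{"xyz": [0,0,-1.5],"twist": [0,0,0],"grip": -0.4}]}}

```text
clock: 27.7
position: [0.5039, -0.4331, 0.107]
ee_rot: [-0.134, -3.135, -0.004]
force: [0.0, -1.5, 0.2]
width: 0.703
```

Run:
```python
from h import *
o=arm.observe();print(o["position"],o["width"]);go(.6238,-.2292,.16,12.1)
```

```text
[ 0.50390526 -0.43305297  0.10704437] 0.7027273450065554
xyz [-1.697, 3.558, -0.881] twist [0.018, -0.022, -1.7] j7 1.58 t 27.7
```

Now to the large former.

Emit:
{"method": "jog_arm", "body": {"moves": [{"xyz": [-0.2,0.4,-0.1],"twist": [0,0,-0.2],"grip": -0.4},{"xyz": [-0.55,1.2,-0.1],"twist": [0,0,-0.6],"grip": -0.4},{"xyz": [-0.95,2,-0.1],"twist": [0,0,-1],"grip": -0.4},{"xyz": [-1.3,2.8,-0.1],"twist": [0,0,-1.4],"grip": -0.4},{"xyz": [-1.7,3.56,-0.1],"twist": [0,0,-1.7],"grip": -0.4}]}}

```text
clock: 28.32
position: [0.6259, -0.2272, 0.114]
ee_rot: [0.336, -3.123, -0.0]
force: [1.2, 0.1, 0.5]
width: 0.7
```

Emit:
{"method": "jog_arm", "body": {"moves": [{"xyz": [0,0,0.4],"twist": [0,0,0],"grip": -0.4},{"xyz": [0,0,0.7],"twist": [0,0,0],"grip": -0.4},{"xyz": [0,0,0.7],"twist": [0,0,0],"grip": -0.4}]}}

```text
clock: 28.7
position: [0.6235, -0.2308, 0.07]
ee_rot: [0.328, -3.12, -0.001]
force: [-0.3, 0.0, 0.6]
width: 0.704
```

Run:
```python
from h import *
print(avg(2));go(.6238,-.2292,.0175,12.1)
```

```text
(array([ 0.6246, -0.2307,  0.0719]), array([0.0003, 0.0001, 0.0005]))
xyz [0.013, 0.027, 0.914] twist [0.0, -0.004, -0.011] j7 1.47 t 28.8
```

Emit:
{"method": "jog_arm", "body": {"moves": [{"xyz": [0,0.02,0.4],"twist": [0,0,0],"grip": -0.4},{"xyz": [0,0.02,0.8],"twist": [0,0,0],"grip": -0.4},{"xyz": [0,0.02,0.89],"twist": [0,0,0],"grip": -0.4},{"xyz": [0,0.02,0.89],"twist": [0,0,0],"grip": 1},{"xyz": [0,0.02,0.89],"twist": [0,0,0],"grip": 1}]}}

```text
clock: 29.42
position: [0.6258, -0.2281, 0.0198]
ee_rot: [-0.331, 3.123, -0.0]
force: [-0.5, -0.4, 0.3]
width: 0.531
```

Emit:
{"method": "jog_arm", "body": {"moves": [{"xyz": [0,0,0],"twist": [0,0,0],"grip": 1},{"xyz": [0,0,0],"twist": [0,0,0],"grip": 1},{"xyz": [0,0,-0.1],"twist": [0,0,0],"grip": 1},{"xyz": [0,0,-0.1],"twist": [0,0,0],"grip": 1}]}}

```text
clock: 29.92
position: [0.6256, -0.2283, 0.0259]
ee_rot: [-0.331, 3.123, -0.001]
force: [0.9, -0.6, -0.3]
width: 0.477
```

Run:
```python
from h import *
p,_=avg(2);print(p,arm.observe()["width"]);go(p[0]+.001,-.2312,.0185,12.1)
```

```text
[ 0.6253 -0.2284  0.0254] 0.4737102829599584
xyz [-0.008, -0.05, 0.113] twist [-0.001, 0.0, -0.001] j7 1.43 t 30.02
```

Emit:
{"method": "jog_arm", "body": {"moves": [{"xyz": [-0.01,-0.05,0],"twist": [0,0,0],"grip": 1},{"xyz": [-0.01,-0.05,0.06],"twist": [0,0,0],"grip": 1},{"xyz": [-0.01,-0.05,0.1],"twist": [0,0,0],"grip": 1},{"xyz": [-0.01,-0.05,0.1],"twist": [0,0,0],"grip": 1}]}}

```text
clock: 30.52
position: [0.6265, -0.2312, 0.0192]
ee_rot: [-0.331, 3.124, -0.001]
force: [-0.7, -0.4, 3.2]
width: 0.473
```

Run:
```python
from h import *
print(avg(2))
```

```text
(array([ 0.6265, -0.2313,  0.0193]), array([0., 0., 0.]))
```

Emit:
{"method": "jog_arm", "body": {"moves": [{"xyz": [0,0,0],"twist": [0,0,0],"grip": -0.2},{"xyz": [0,0,0],"twist": [0,0,0],"grip": -0.4},{"xyz": [0,0,0],"twist": [0,0,0],"grip": -0.4},{"xyz": [0,0,-0.5],"twist": [0,0,0],"grip": -0.4},{"xyz": [0,0,-1.5],"twist": [0,0,0],"grip": -0.4}]}}

```text
clock: 31.25
position: [0.6247, -0.2312, 0.1076]
ee_rot: [0.331, -3.12, -0.003]
force: [1.4, -0.2, 1.0]
width: 0.701
```

Emit:
{"method": "jog_arm", "body": {"moves": [{"xyz": [0,0,-1],"twist": [0,0,0],"grip": -0.4},{"xyz": [0.5,0.5,-1.2],"twist": [0,0,0],"grip": -0.4},{"xyz": [1.2,1.1,-1.2],"twist": [0,0,0],"grip": -0.4},{"xyz": [1.9,1.8,-1.2],"twist": [0,0,0],"grip": -0.4},{"xyz": [2.6,2.5,-1.2],"twist": [0,0,0],"grip": -0.4}]}}

```text
clock: 31.88
position: [0.4408, -0.116, 0.181]
ee_rot: [0.331, -3.124, 0.0]
force: [-0.4, 0.2, 1.3]
width: 0.697
```

```bash
cat > chk.py <<'E'
from h import *
import sys
print(arm.observe()["position"])
t=arm.get_image("top");s=arm.get_image("scene");cv2.imwrite("pics/top5.png",t);cv2.imwrite("pics/sc5.png",s)
C={"tray":((503.8,-429.3),-5,56,19),"large":((625,-227.8),12.1,38,22),"small":((410.6,216.4),-10.35,28,16)}
for k,(c,d,a,b) in C.items():
  for ax,h in((0,a),(1,b)):
    off=((-14,14) if ax==0 else (-28,28)) if k=="tray" else ((-b/4,0,b/4) if ax==0 else (-a/6,0,a/6))
    x,p=prof("top",t,c,d,.0135,ax,off,(-h-14,h+15)); S=p[0]; o=[]
    for sg in(-1,1):
      y=S if sg>0 else S[::-1]; w=(x>h-8)&(x<h+9); xx,yy=x[w],y[w]; pk=yy[:11].max()
      q=np.where((yy[:-1]>=pk/2)&(yy[1:]<pk/2))[0]; o.append(round(float(sg*(xx[q[-1]]+(yy[q[-1]]-pk/2)/(yy[q[-1]]-yy[q[-1]+1])-h)),1) if len(q) else None)
    print(k,"xy"[ax],o)
for c in blobs(soft(t,"wood")*(cv2.inRange(np.indices(t.shape[:2])[1].astype(np.uint16),95,465)>0)[...],60):
  r=rect("top",c,.0135)
  if r["size"][0]<125: print(r)
cv2.imwrite("pics/v5.png",np.hstack([cv2.resize(t[195:285,415:485],(350,450),interpolation=cv2.INTER_CUBIC),cv2.resize(t[150:230,335:410],(420,450),interpolation=cv2.INTER_CUBIC)]))
E
python3 chk.py
```

```text
[ 0.44080549 -0.11602409  0.18101883]
tray x [None, -1.2]
tray y [0.7, None]
large x [None, None]
large y [None, None]
small x [-1.8, -1.0]
small y [-1.6, -0.6]
{'px': [196.0, 260.0], 'rect': [409.3, 215.5], 'cen': [409.1, 215.4], 'size': [56.4, 33.3], 'deg': -9.3}
{'px': [453.0, 241.0], 'rect': [502.2, -428.2], 'cen': [518.1, -430.2], 'size': [115.4, 42.9], 'deg': -0.4}
{'px': [110.0, 221.0], 'rect': [493.3, 444.4], 'cen': [493.1, 444.6], 'size': [42.2, 42.1], 'deg': 40.7}
```

View pics/v5.png

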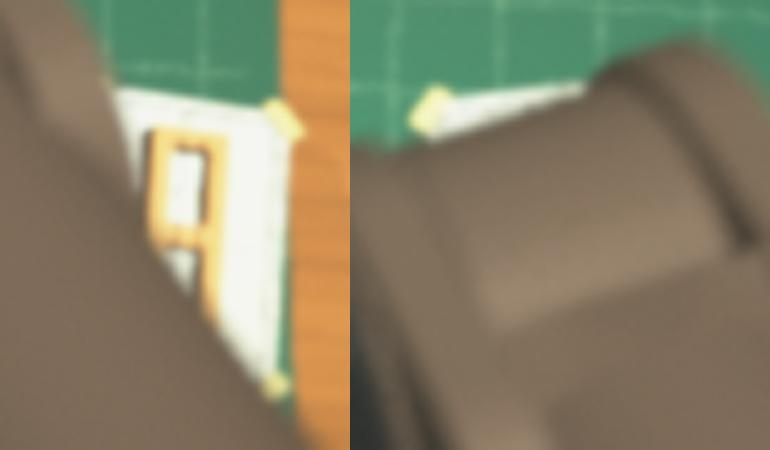

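The arm hides most of the view, but the visible part of the tray is aligned. I'll move the arm aside.

Emit:
{"method": "jog_arm", "body": {"moves": [{"xyz": [0,0.8,0],"twist": [0,0,0],"grip": -0.4},{"xyz": [0,1.6,0],"twist": [0,0,0],"grip": -0.4},{"xyz": [0,2.4,0],"twist": [0,0,0],"grip": -0.4},{"xyz": [0,3,0],"twist": [0,0,0],"grip": -0.4},{"xyz": [0,3,0],"twist": [0,0,0],"grip": -0.4}]}}

```text
clock: 32.6
position: [0.4047, 0.0615, 0.1817]
ee_rot: [-0.339, 3.122, 0.0]
force: [-0.3, -0.6, -0.0]
width: 0.701
```

```bash
python3 chk.py
python3 - <<'E'
import cv2
cv2.imwrite("pics/v6.png",cv2.resize(cv2.imread("pics/top5.png")[120:320,80:480],(800,400),interpolation=cv2.INTER_CUBIC))
E
```

```text
[0.40466447 0.06154403 0.18173365]
tray x [-2.2, -1.1]
tray y [0.7, 3.0]
large x [-2.1, -1.2]
large y [1.4, 2.7]
small x [-1.9, None]
small y [None, -0.3]
{'px': [192.0, 262.0], 'rect': [404.7, 225.5], 'cen': [402.8, 224.4], 'size': [54.0, 23.3], 'deg': 18.3}
{'px': [410.0, 260.0], 'rect': [447.7, -323.2], 'cen': [448.1, -323.1], 'size': [75.2, 14.5], 'deg': -0.0}
{'px': [451.0, 242.0], 'rect': [502.1, -427.1], 'cen': [501.8, -427.1], 'size': [114.2, 42.6], 'deg': -4.6}
{'px': [110.0, 221.0], 'rect': [492.8, 446.3], 'cen': [493.1, 444.9], 'size': [43.7, 41.5], 'deg': -85.9}
{'px': [372.0, 191.0], 'rect': [622.4, -226.0], 'cen': [622.7, -225.9], 'size': [77.3, 46.2], 'deg': 12.4}
```

View pics/v6.png

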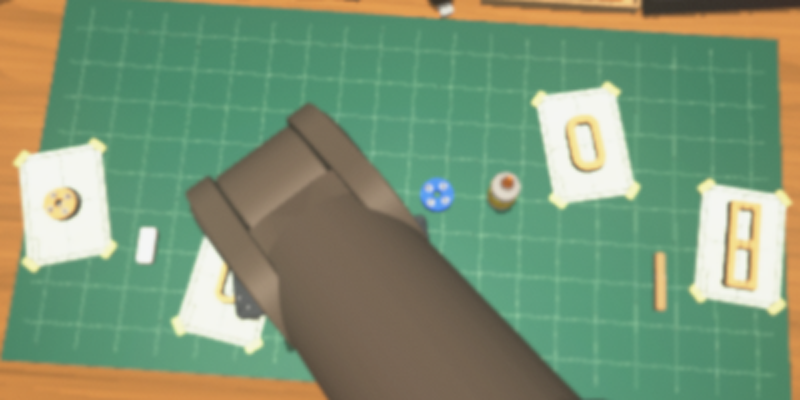

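```bash
python3 -c "
from cell import arm
print(arm.observe()['clock'],arm.observe()['width']);print(arm.sign_off())"
```

```text
32.7 0.6993311907705668
the job is handed in; nothing more can be done
None
```

All four plywood parts are laid flat on their matching cards and let go, and the job was handed in at about 33 s. I laid the tray, firewall, small former and large former in that order. I then regripped the tray and the large former and moved each about 2 mm onto its outline.

**Fit:** By edge measurements in the top view, the tray, small former and large former lie within about 1 mm of their outlines and about 1° in turn.

**Firewall:** It lies within about 1–2 mm of its outline. The edge and mask readings disagreed on this one because the nuts blur its rim, and I left it as placed.

**Bystanders:** The glue bottle stands in its place in the last picture. The pin jar was standing in the picture before the final regrips but was hidden under the arm in the last one. The arm stayed well above it.

**Camera disagreement:** The two cameras and the arm's own position differ by about 2–4 mm in y. I therefore judged the final fit only within single top-view pictures. The readings from the other camera disagreed with these by up to a few millimetres, and I gave them less weight because it views the parts at a slant.

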